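# Put the leaning drive and stick away flat in the drawer tray

## Robot

A 6-joint arm with a two-finger parallel gripper is mounted at the origin on the work surface. World frame = base frame: x ahead of the robot, y to its left, z up, the work surface at z = 0. Lengths are in m, angles in rad, forces in N, time in s.
With the tool pointing down it reaches from about 0.35 to 0.975 m from the base axis. Payload 4.9 kg.
Tool frame: the origin (TCP) lies at the very end of the fingers, on their centre line; the grasp point (between the pads) lies 19 mm behind it; x points along the fingers, y is the direction in which the jaws open and shut, and the axes are right-handed (so a half turn about x gives the same grasp; the last joint's range is limited). The gripper opens to 85 mm and grips with 20 to 120 N. Pads are 22 mm wide; open, the fingers measure 114 mm over their backs; the gripper's body (76 mm by 85 mm) begins 54 mm behind the grasp point. The pads swing forward as they close: fully open they stand 13 mm farther back than shut.
Start: joints at [1.192, 0.053, 1.613, -0, 1.476, -0.119], TCP at [0.161, 0.604, 0.231] pointing down, gripper open.
Joint ranges: [-3.01, 3.01], [-1.01, 2.22], [0.06, 2.58], [-1.02, 4.17], [0.09, 2.62], [-3.14, 3.14]. Speed limits (rad/s): [2.57, 2.57, 3.14, 3.14, 3.14, 3.14].

## Interface

Orientations are given as a unit quaternion [w, x, y, z].
In Python, from plant import manip gives the robot as it stands.
- The arm moves only by the tool play_rows, never from a script. Its argument "plan" is a list of rows, each a list of 5 numbers: the shift along the tool's x, y, z in mm, then the turn about the tool's x in rad, then the closure, from -1 (fully open) to 1 (shut). A call has 1 to 8 rows; each row is the pose to reach, as a shift and turn from the pose commanded when the call began, along the tool's axes at that moment; what a row does not reach only later rows make up. A row lasts 1/8 s, in which the tool goes at most 62.5 mm and 10.7 degrees, less where a joint would pass 70% of its speed; a pose out of reach is approached as far as the arm can. A call with a gripper value outside its range is refused whole. The fingers move at their own pace and stop on an object; the grip force is fixed at half the most. Time passes only in rows, so rows that repeat a pose let the fingers close. It gives the time, the measured TCP pose, the force and the opening at its end, in the units of the state.
- manip.state(): the state, without advancing time (a new reading comes with each control period).
- manip.grab_frame(name): name is "scene" or "top" or "wrist"; returns a dict with "img" (480x640x3 uint8, red, green, blue), "range_z" (480x640 float32, m along the optical axis (not along the pixel's ray), 0 where there is no reading), "fx", "fy", "cx", "cy" (pixels), "origin" and "rotation" of the camera in the world. Camera axes: x right, y up, looking along -z (the intrinsics and any distortion apply to the point x, -y, -z); pixel columns grow to the right and rows downward; lengths in m; the calibration is good to about 2 mm. A picture is of the moment at which its call begins.
- manip.job_done(): hands the job in, once; it reports no verdict.
The state is a dict: "time": time; "joint_pos": joint angles; "joint_vel": joint speeds; "joint_efforts": joint torques, N m; "tool_pos": TCP position; "tool_rot": TCP orientation; "contact_force": force on the tool from outside, world axes, zero at the start; "ft_torque": the same for the moment, N m; "gripper_width": opening from 0.0 (shut) to 1.0 (fully open).
Only numpy, scipy, OpenCV 4.12 (cv2) and the standard library are available. Lean on these libraries where they do the work, as an engineer would, in place of code of your own. Each camera call takes 0.05 s, during which the arm holds its last target. There are 200 camera calls.

## Task

Put the amber drive and the maple stick away in the tray without forcing them: the drive goes in its bay silver end first, slipped at a slant under the dark hood against the sprung block and then laid flat, label up, in front of the tall tail wall; the stick lies flat in the long groove beside it. Take both from under the light bar without knocking the bar, and leave the other things in the drawer where they are.

Things in the scene. Friction and masses are not known exactly. Their poses are not given: they have to be found in the camera images.
- tray: Pale organiser tray, fixed, 190 (x) x 180 (y) mm base 6 mm thick; origin under its centre, z up. The drive bay is its -y half, the stick groove its +y half; both run along tray x. Its -x end (with the dark hood) points to the robot's left, within 0.25 rad.
- bay (a point): On the bay floor where the drive's origin lies when seated (axes as the tray). From here: face of the tail wall at x = +62 mm, 28 mm high, 6 mm thick, 58 mm wide; side guides 6 mm high, 4 mm thick, inner faces at y = +-25 mm, from x = -38 to +62 mm; hood edge at x = -52 mm.
- hood (a point): On the bay floor below the edge of the hood roof (axes as the tray). The roof runs 44 mm from here to -x, underside 20 mm, top 24 mm above the floor; mouth 44 mm wide. Inside, a brass block 34 mm wide, 18 mm high, with its face at x = -3 mm, is sprung: it gives up to 14 mm to -x, 2.4 N at first plus 0.3 N per mm. The seated drive holds it 7 mm back.
- groove (a point): Centre of the groove's floor (axes as the tray). The groove is 168 (x) x 30 (y) mm inside, its walls 6 mm high and 4 mm thick.
- stand: Dark wooden stand, fixed; origin under its centre, z up. Its 150 x 200 mm deck rises at 30 degrees towards stand +x (low end to the robot's left, within 0.25 rad), surface 55 mm high mid-deck. A lip across the low end stands 18 mm off the deck; drive (y about -48 mm) and stick (y about +48 mm) lean on the deck, low ends against it.
- lightbar: Aluminium light bar of the stand, fixed; origin and axes as the stand's. The bar lies along y, 262 mm long, from x = -10 to +12 mm, underside 215 mm and top 230 mm above the table, right over the drive and stick; posts 12 mm square at y = +-125 mm, x = 1 mm.
- drive: Amber plastic drive, 124 mm long (x) in all: amber body 104 x 44 x 22 mm from x = -42 to +62 mm, and a silver connector 20 x 26 x 10 mm from x = -62 to -42 mm, 6 to 16 mm above the underside. About 0.12 kg. Origin on the underside, mid-length; z out of the top (dark label). On the stand the silver end is the low one.
- drive_tip (a point): End of the drive's silver connector, at (-62, 0, 11) mm in the drive's frame.
- stick: Maple wooden stick, 160 (x) x 24 (y) x 20 (z) mm, 0.055 kg, with a dark band near each end. Origin at the centre of the underside, z out of the top.
- stick_mid (a point): Centre of the stick, 10 mm above its underside; axes as the stick.
- lamp: Bystander: desk lamp base, disc of 120 mm diameter with a brass bayonet socket on a stem, 136 mm high; origin under its centre.
- cup: Bystander: glazed stoneware pen cup, 78 mm across, 98 mm high; origin under its centre.
- usb: Bystander: silver USB stick, 70 x 24 x 11 mm; origin on its underside.
- stapler: Bystander: blue stapler, 150 x 36 x 60 mm; origin under its centre.
- calculator: Bystander: grey calculator, 150 x 85 x 16 mm; origin under its centre.
- clips: Bystander: small jar, 60 mm across, 60 mm high; origin under its centre.
Things that resemble listed ones, but are neither listed nor needed, are in the scene too. There is more than one size of the stick; the one meant has the size given above. There is more than one size of the drive; the job needs the larger.

How it is judged:
At the end, for the whole second after the job is handed in: Drive flat on the bay floor (3 mm, 0.05 rad), top up, silver end under the hood, within 4 mm along and 5 mm across of its seated place; stick flat on the groove floor (3 mm, 0.05 rad), within 6 mm along, 5 mm across, 0.12 rad, either way round; both at rest and let go (x of drive in the frame of bay between -0.004 and 0.004 m and y of drive in the frame of bay between -0.005 and 0.005 m and z of drive in the frame of bay between -0.003 and 0.003 m and x of drive_tip in the frame of bay below -0.055 m and angle between drive's own z axis and vertical below 0.05 rad and x of stick_mid in the frame of groove between -0.006 and 0.006 m and y of stick_mid in the frame of groove between -0.005 and 0.005 m and z of stick_mid in the frame of groove between 0.007 and 0.013 m and angle between the z axis of stick and the z axis of tray, either way round below 0.05 rad and angle between the x axis of stick and the x axis of tray, either way round below 0.12 rad and linear speed of each of drive, stick below 0.01 m/s); the robot touches nothing.
It fails at once if the light bar is knocked (over 5 N) (contact force between lightbar and anything else above 5 N).
It fails at once if the drive is forced against the tray (over 90 N) (contact force between drive and tray above 90 N).
It fails at once if the stick is forced against the tray (over 90 N) (contact force between stick and tray above 90 N).
It fails at once if another thing in the drawer is moved more than 20 mm (distance of any of lamp, cup, usb, stapler, calculator, clips from where it was at the start of the episode above 0.02 m).
It also fails if it takes over 72 s, if anything falls off the work surface, if the arm or the gripper's body presses on something with over 40 N, if the wrist force passes 120 N, or if a joint passes its speed limit or range.

## Working session

There is one attempt and no reset: what is moved stays moved. The work goes in short steps, Python scripts to look and compute and a tool call to move; the robot and the scene stay as the last step left them, time stands still between calls to the robot, and variables do not carry over. Pictures are saved under pics/ and viewed, about 8 in all and at most 12, crops included, and the job is handed in when it is done.

Besides the shell and the picture viewer there is one more tool, called after "Emit:" by a JSON object that holds its "fn" and its "kwargs", one argument or row to a line. play_rows: Moves the arm, as the interface text tells. Its arguments: {"type":"object","properties":{"plan":{"type":"array"}},"required":["plan"]}

```bash
ls; mkdir -p pics; cat > h.py <<'E'
import numpy as np,cv2
from plant import manip
def grab(n):
    f=manip.grab_frame(n); np.savez('last_%s.npz'%n,**{k:np.array(v) for k,v in f.items()}); return f
def save(f,p): cv2.imwrite(p,np.ascontiguousarray(f['img'][...,::-1]))
def cloud(f):
    z=f['range_z'];v,u=np.mgrid[:z.shape[0],:z.shape[1]]
    P=np.stack([(u-f['cx'])/f['fx']*z,-(v-f['cy'])/f['fy']*z,-z],-1)
    W=P@np.array(f['rotation']).T+np.array(f['origin']); W[z<=0]=np.nan; return W
E
python3 - <<'E'
from h import *
s=manip.state();print(s)
fs=[grab('top'),grab('scene')]
for f,n in zip(fs,['top','scene']):
    print({k:(v if np.size(v)<10 else np.shape(v)) for k,v in f.items()})
    save(f,'pics/%s0.png'%n)
E
```

```text
pics
{'time': 0.0, 'joint_pos': array([ 1.19200242e+00,  5.33613819e-02,  1.61429227e+00,  1.79725316e-05,
        1.47599987e+00, -1.19014085e-01]), 'joint_vel': array([-4.33289972e-04,  7.82578445e-05, -3.95148596e-04,  9.75438116e-04,
       -7.82905519e-04,  5.23679791e-04]), 'joint_efforts': array([ 1.78074210e-03, -3.93674862e+01, -3.70183432e+01,  1.80771185e-04,
        7.08942898e-03,  1.32829027e-05]), 'tool_pos': array([0.16031404, 0.60344649, 0.23006125]), 'tool_rot': array([ 0.70096415,  0.09088393,  0.7013354 , -0.09229316]), 'contact_force': array([0.30030403, 0.52280982, 0.05778253]), 'ft_torque': array([ 0.04811884,  0.05712348, -0.00865558]), 'gripper_width': 1.0025639991517528}
{'img': (480, 640, 3), 'range_z': (480, 640), 'fx': 481.7206621118086, 'fy': 481.7206621118086, 'cx': 314.9035110863522, 'cy': 237.02430599841097, 'origin': array([ 0.39400807, -0.00971213,  1.14117455]), 'rotation': array([-0.69808949, -0.05205607,  0.04270395,  0.71283771])}
{'img': (480, 640, 3), 'range_z': (480, 640), 'fx': 485.9717732393635, 'fy': 485.9717732393635, 'cx': 317.8050525506113, 'cy': 243.91792492685207, 'origin': array([ 1.32368624, -0.54305147,  0.74966351]), 'rotation': array([0.79376438, 0.39844203, 0.2166271 , 0.40528356])}
```

View pics/top0.png

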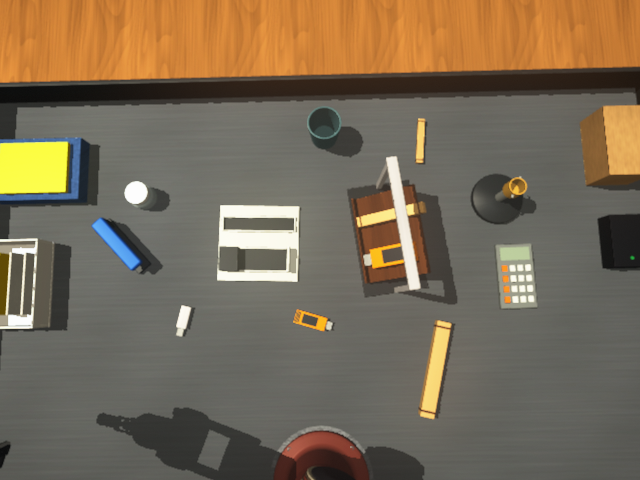

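View pics/scene0.png

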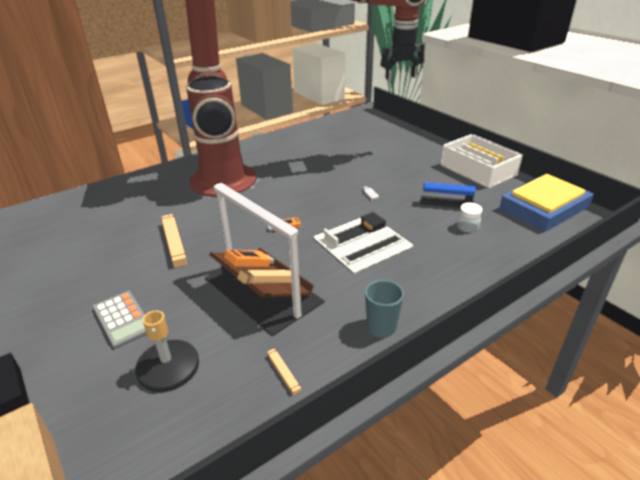

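```bash
cat >> h.py <<'E'
from scipy.spatial.transform import Rotation as R
def cloud(f):
    z=np.array(f['range_z']);v,u=np.mgrid[:z.shape[0],:z.shape[1]]
    q=np.array(f['rotation']);M=R.from_quat(np.r_[q[1:],q[0]]).as_matrix() if q.size==4 else q
    P=np.stack([(u-f['cx'])/f['fx']*z,-(v-f['cy'])/f['fy']*z,-z],-1)
    W=P@M.T+np.array(f['origin']); W[z<=0]=np.nan; return W
def load(n): return dict(np.load('last_%s.npz'%n))
E
python3 - <<'E'
from h import *
f=load('top');W=cloud(f);I=f['img'];hsv=cv2.cvtColor(I,cv2.COLOR_RGB2HSV)
def rect(name,box,m,zr):
    u0,v0,u1,v1=box;k=np.zeros(I.shape[:2],bool);k[v0:v1,u0:u1]=1
    k&=m&(W[...,2]>zr[0])&(W[...,2]<zr[1]);P=W[k]
    r=cv2.minAreaRect((P[:,:2]*1000).astype(np.float32))
    print(name,k.sum(),np.round(r[0],1),np.round(r[1],1),round(r[2],1),'z',np.round(np.percentile(P[:,2],[2,50,98]),3));return P
white=(hsv[...,1]<60)&(hsv[...,2]>120)
print('table',np.round(np.nanmedian(W[330:400,200:280].reshape(-1,3),0),3))
T=rect('tray',(200,190,315,300),white,(0.001,0.05))
rect('tailwall',(280,240,310,285),white,(.022,.06))
rect('hood',(205,235,250,285),hsv[...,2]<110,(.022,.06))
amb=(hsv[...,0]<28)&(hsv[...,1]>110)&(hsv[...,2]>110)
D=rect('drive',(355,238,435,275),amb,(.03,.15))
S=rect('stick',(350,195,435,232),amb,(.03,.17))
for n,P in(('d',D),('s',S)):
    c=P.mean(0);u,s,vt=np.linalg.svd(P-c,full_matrices=0);print(n,c.round(3),vt.round(3));t=(P-c)@vt[0];print(P[t.argmin()].round(3),P[t.argmax()].round(3),np.ptp(t))
dk=(W[...,2]>.018)&(W[...,2]<.1)&(hsv[...,2]<110);k=np.zeros_like(dk);k[180:290,350:432]=1;dk&=k
dk&=~amb;P=W[dk];r=cv2.minAreaRect((P[:,:2]*1000).astype(np.float32));print('stand',r)
b=(W[...,2]>.215)&(W[...,2]<.25);b[:,:370]=0;b[:,430:]=0;b[300:]=0;b[:150]=0
P=W[b];print('bar',cv2.minAreaRect((P[:,:2]*1000).astype(np.float32)),np.median(P[:,2]))
print('small',*[W[320,313].round(3)],'usb',W[320,184].round(3),'tray ctr',W[243,259].round(3))
E
```

```text
table [ 0.254  0.184 -0.   ]
tray 4019 [541.8 132.5] [246.4 224.2] 86.7 z [0.001 0.006 0.029]
tailwall 71 [493.9  68.7] [ 6.2 55.9] 87.0 z [0.024 0.033 0.039]
hood 414 [498.3 205.2] [40.6 54.2] 89.4 z [0.025 0.03  0.034]
drive 1185 [ 495.2 -166.9] [144.7  84.1] 87.7 z [0.032 0.061 0.092]
stick 1385 [ 593.1 -159.4] [159.5  86. ] 85.3 z [0.031 0.057 0.115]
d [ 0.494 -0.171  0.063] [[-0.141 -0.91   0.389]
 [-0.99   0.124 -0.068]
 [-0.013  0.395  0.919]]
[ 0.539 -0.096  0.034] [ 0.454 -0.237  0.089] 0.161965479576602
s [ 0.591 -0.159  0.062] [[-0.106 -0.871  0.48 ]
 [-0.994  0.112 -0.017]
 [ 0.039  0.478  0.877]]
[ 0.629 -0.085  0.033] [ 0.581 -0.231  0.118] 0.17281687694367864
stand ((552.7503051757812, -166.28118896484375), (220.1548309326172, 148.91897583007812), 7.4381489753723145)
bar ((542.9266967773438, -166.97647094726562), (261.637451171875, 23.323183059692383), 7.641831874847412) 0.22903642097673182
small [0.353 0.012 0.013] usb [0.359 0.312 0.011] tray ctr [0.537 0.138 0.001]
```

```bash
cat >> h.py <<'E'
def pose():
    s=manip.state();q=s['tool_rot'];return np.array(s['tool_pos']),R.from_quat(np.r_[q[1:],q[0]]).as_matrix(),s
def go(p,yd):
    """tool-frame shift (mm) and turn (rad) to TCP p with jaw axis along yd (2d)"""
    t,M,s=pose();d=M.T@(np.array(p)-t)*1000
    y=M[:2,1];a=np.arctan2(y[0]*yd[1]-y[1]*yd[0],np.dot(y,yd)) # world ccw
    a=-a if M[2,0]<0 else a
    o=(a+np.pi)%(2*np.pi)-np.pi; alt=o-np.sign(o)*np.pi
    print('shift',d.round(1),'turn',round(o,3),'alt',round(alt,3),'q6',s['joint_pos'][5].round(2),'tcp',t.round(4),'F',s['contact_force'].round(1),'w',round(s['gripper_width'],3),'t',round(s['time'],2))
E
python3 - <<'E'
from h import *
t,M,s=pose();print(M.round(3))
go([.49,-.06,.33],[.991,.133])
go([.49,-.11,.33],[.991,.133])
E
```

```text
[[-0.001  0.257  0.966]
 [-0.002  0.966 -0.257]
 [-1.    -0.002 -0.   ]]
shift [ -98.9 -556.7  489. ] turn 1.178 alt -1.964 q6 -0.12 tcp [0.1603 0.6035 0.2302] F [-0.4 -0.3  0.4] w 1.004 t 0.1
shift [ -98.8 -605.1  501.9] turn 1.178 alt -1.964 q6 -0.12 tcp [0.1603 0.6035 0.2302] F [-0.4 -0.3  0.4] w 1.004 t 0.1
```

Emit:
{"fn": "play_rows", "kwargs": {
  "plan": [
    [-99,-280,245,0.59,-1],
    [-99,-280,245,0.59,-1],
    [-99,-280,245,0.59,-1],
    [-99,-280,245,0.59,-1],
    [-99,-557,489,1.178,-1],
    [-99,-557,489,1.178,-1],
    [-99,-557,489,1.178,-1],
    [-99,-557,489,1.178,-1]
  ]
}}

```text
time: 1.1
tool_pos: [0.3789, 0.1622, 0.3127]
tool_rot: [0.532, 0.466, 0.532, -0.466]
contact_force: [1.1, 1.1, 0.6]
gripper_width: 1.0
```

```bash
python3 - <<'E'
from h import *
go([.49,-.06,.33],[.991,.133])
E
```

```text
shift [-17.2  81.  234.9] turn -0.002 alt 3.14 q6 0.09 tcp [0.3789 0.1622 0.3127] F [1.1 1.1 0.6] w 1.0 t 1.1
```

Emit:
{"fn": "play_rows", "kwargs": {
  "plan": [
    [-17,81,235,0,-1],
    [-17,81,235,0,-1],
    [-17,81,235,0,-1],
    [-17,81,235,0,-1],
    [-17,81,235,0,-1],
    [-17,81,235,0,-1]
  ]
}}

```text
time: 1.85
tool_pos: [0.4898, -0.058, 0.3293]
tool_rot: [0.531, 0.466, 0.533, -0.466]
contact_force: [-0.2, 0.1, -0.1]
gripper_width: 1.0
```

```bash
python3 - <<'E'
from h import *
go([.49,-.06,.33],[.991,.133])
f=grab('wrist');save(f,'pics/w1.png');print(f['origin'],f['rotation'])
E
```

```text
shift [-0.7 -0.1  2.1] turn -0.001 alt 3.141 q6 -0.4 tcp [ 0.4898 -0.058   0.3293] F [-0.2  0.1 -0.1] w 1.0 t 1.85
[0.48115388 0.01488686 0.47127774] [ 0.98742005 -0.14379283 -0.0085927   0.06520306]
```

View pics/w1.png

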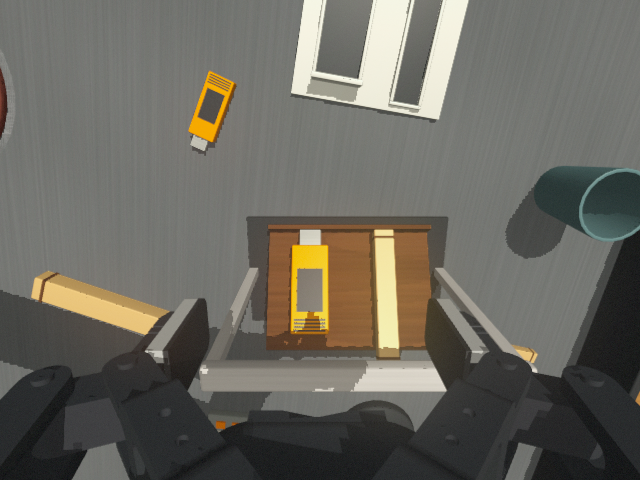

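```bash
python3 - <<'E'
from h import *
f=load('wrist');W=cloud(f);I=f['img'];hsv=cv2.cvtColor(I,cv2.COLOR_RGB2HSV)
# bar -> stand frame
b=(W[...,2]>.222)&(W[...,2]<.238);b[:350]=0;b[395:]=0;b[:,:205]=0;b[:,415:]=0
P=W[b];r=cv2.minAreaRect((P[:,:2]*1000).astype(np.float32));print('bar',r,np.median(P[:,2]))
y=np.array([np.cos(.1333),np.sin(.1333)]);x=np.array([y[1],-y[0]]);o=np.array([.5428,-.1662])+0
S=lambda P:np.c_[(P[:,:2]-o)@x,(P[:,:2]-o)@y,P[:,2]]
amb=(hsv[...,0]<30)&(hsv[...,1]>90)&(hsv[...,2]>110)
def box(n,m,u0,v0,u1,v1):
    k=np.zeros(m.shape,bool);k[v0:v1,u0:u1]=1;k&=m&np.isfinite(W[...,2]);w=W[k];s=S(w)
    rr=cv2.minAreaRect((s[:,:2]*1000).astype(np.float32))
    print(n,k.sum(),np.round(rr[0],1),np.round(rr[1],1),round(rr[2],1));return s
for n,bx in(('drive',(285,242,335,338)),('stick',(368,226,404,357))):
    s=box(n,amb&(W[...,2]>.05),*bx)
    for lo in np.arange(-70,80,15)/1000:
        t=s[(s[:,0]>lo)&(s[:,0]<lo+.015)]
        if len(t)>5:print('  x',round(lo*1000),'z',np.round(np.percentile(t[:,2],[10,50,90])*1000,1),'y',np.round(np.percentile(t[:,1],[2,50,98])*1000,1))
    print('  xmin/max',s[:,0].min(),s[:,0].max())
sil=(hsv[...,1]<40)&(hsv[...,2]>130)
s=box('silver',sil,298,226,324,248);print(np.percentile(s,[2,50,98],axis=0).round(4))
dk=box('deck',(hsv[...,0]<20)&(hsv[...,1]>90)&(hsv[...,2]<130)&(W[...,2]>.01),335,215,368,352)
A=np.c_[dk[:,0],np.ones(len(dk))];k=dk[:,0]>-.05;print('deck fit z=a x+b',np.linalg.lstsq(A[k],dk[k,2],rcond=None)[0],dk[:,0].min(),dk[:,0].max())
print('lip',np.percentile(dk[~k],[2,50,98],axis=0).round(4))
# tray
wh=(hsv[...,1]<60)&(hsv[...,2]>130)&(W[...,2]>.003)&(W[...,2]<.04)
k=np.zeros_like(wh);k[0:125,285:475]=1;P=W[k&wh];print('tray yend',P[:,1].min())
E
```

```text
bar ((499.85040283203125, -173.29991149902344), (163.78172302246094, 23.01519203186035), 7.6141204833984375) 0.22905936884480516
drive 2653 [  1.6 -47. ] [ 60.4 104.4] 89.5
  x -55 z [50.8 53.3 55.7] y [-67.4 -47.1 -25.7]
  x -40 z [56.6 60.2 63.4] y [-68.4 -47.1 -25.8]
  x -25 z [65.5 69.  72.8] y [-68.3 -61.1 -25.8]
  x -10 z [52.1 75.1 80.5] y [-76.8 -30.7 -16.8]
  x 5 z [59.2 84.8 90.2] y [-76.6 -37.7 -17. ]
  x 20 z [68.9 93.2 98.3] y [-76.2 -45.6 -17.2]
  x 35 z [ 75.2  97.4 100.9] y [-76.1 -36.5 -17.3]
  x 50 z [82.5 83.6 84.8] y [-28.2 -22.2 -17.4]
  xmin/max -0.050503600305580966 0.05398114856935729
stick 1332 [10.9 46. ] [ 43.3 113.4] 87.7
  x -55 z [50.3 50.8 53.6] y [30.9 32.  54.8]
  x -40 z [52.4 56.2 60.2] y [31.  32.4 54.7]
  x -25 z [56.8 64.  68.6] y [30.8 31.5 54.9]
  x -10 z [51.3 55.3 75. ] y [24.9 53.6 67.9]
  x 5 z [57.6 62.6 82.3] y [24.4 53.7 67.4]
  x 20 z [66.3 71.3 91.7] y [23.8 32.6 66.2]
  x 35 z [74.8 79.9 99.9] y [23.2 31.7 65.4]
  x 50 z [ 84.7 107.4 111.1] y [22.8 41.1 64.3]
  xmin/max -0.04548498563864714 0.06705883119323247
silver 313 [-57.2 -46.2] [24.6 16.3] 90.0
[[-0.065  -0.0584  0.0343]
 [-0.0569 -0.0462  0.0393]
 [-0.0493 -0.0339  0.0443]]
deck 285 [-1.8  4.7] [ 41.6 135.9] 89.6
deck fit z=a x+b [0.23043985 0.07595165] -0.06969004585982862 0.06609899889377585
lip [[-0.0677 -0.0151  0.0207]
 [-0.0634  0.0047  0.0304]
 [-0.058   0.0241  0.0366]]
tray yend 0.04088965197049961
```

```bash
python3 - <<'E'
from h import *
t,M,s=pose()
Q=[]
for n in('scene','top'):
    f=grab(n);W=cloud(f)
    Q.append(((W-t)@M).reshape(-1,3)*1000)
q=np.vstack(Q);q=q[np.isfinite(q[:,0])&(abs(q[:,1])<150)&(abs(q[:,2])<150)]
for a in range(-340,20,20):
    k=q[(q[:,0]>=a)&(q[:,0]<a+20)]
    if len(k)>8:print(a,len(k),'y',np.percentile(k[:,1],[1,99]).round(),'z',np.percentile(k[:,2],[1,50,99]).round())
E
python3 - <<'E'
import sys;sys.path.insert(0,'.')
from h import *
f=load('scene');save(f,'pics/s2.png')
cv2.imwrite('pics/s2c.png',cv2.resize(cv2.imread('pics/s2.png')[0:320,120:480],None,fx=1.8,fy=1.8))
E
```

```text
-340 816 y [-43.  31.] z [-58.  24.  51.]
-320 12235 y [-148.   42.] z [-97. -24.  55.]
-300 2503 y [-149.   45.] z [-110.  -33.   58.]
-280 837 y [-141.   55.] z [-111.    3.   68.]
-260 1148 y [-123.   52.] z [-76.   8.  65.]
-240 666 y [-131.   37.] z [-73.  16.  51.]
-220 505 y [-37.  36.] z [-30.  19.  38.]
-200 443 y [-37.  36.] z [-29.  20.  38.]
-180 582 y [-38.  36.] z [-34.  15.  39.]
-160 479 y [-38.  37.] z [-35.  20.  40.]
-140 334 y [-38.  38.] z [-33.  14.  39.]
-120 835 y [-70.  68.] z [-14.   7.  21.]
-100 565 y [-72.  72.] z [-18.  11.  21.]
-80 547 y [-75.  74.] z [-16.   9.  19.]
-60 212 y [-67.  70.] z [-14.   7.  15.]
-40 195 y [-52.  57.] z [-10.   6.  14.]
-20 56 y [-49.  52.] z [-9.  4. 12.]
```

View pics/s2c.png

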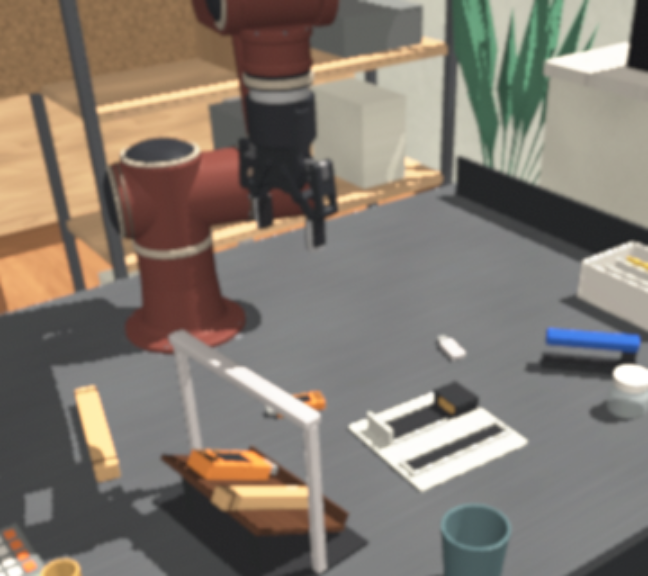

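```bash
cat >> h.py <<'E'
sy=np.array([np.cos(.1333),np.sin(.1333)]);sx=np.array([sy[1],-sy[0]]);so=np.array([.5428,-.1662])
def gs(x,y,z): 
    p=so+sx*x/1000+sy*y/1000;go([*p,z/1000],sy)
E
python3 - <<'E'
from h import *
gs(-62,-47,120);gs(-62,-47,36);gs(-53,-47,36)
E
```

```text
shift [209.9  -9.   53.4] turn 0.002 alt -3.14 q6 -0.4 tcp [ 0.4897 -0.0569  0.3299] F [-0.3 -0.6 -0.5] w 0.996 t 2.0
shift [293.9  -9.   53.4] turn 0.002 alt -3.14 q6 -0.4 tcp [ 0.4897 -0.0569  0.3299] F [-0.3 -0.6 -0.5] w 0.996 t 2.0
shift [293.8  -9.   62.4] turn 0.002 alt -3.14 q6 -0.4 tcp [ 0.4897 -0.0569  0.3299] F [-0.3 -0.6 -0.5] w 0.996 t 2.0
```

Emit:
{"fn": "play_rows", "kwargs": {
  "plan": [
    [60,-9,53,0,-1],
    [120,-9,53,0,-1],
    [180,-9,53,0,-1],
    [225,-9,53,0,-1],
    [255,-9,53,0,-1],
    [255,-9,53,0,-1]
  ]
}}

```text
time: 2.75
tool_pos: [0.4859, -0.1098, 0.0722]
tool_rot: [0.531, 0.464, 0.535, -0.466]
contact_force: [1.1, -0.7, 0.8]
gripper_width: 0.998
```

```bash
python3 - <<'E'
from h import *
gs(-53,-47,36)
f=grab('wrist');save(f,'pics/w3.png')
E
```

```text
shift [36.2  2.1 10.6] turn 0.002 alt -3.14 q6 -0.51 tcp [ 0.4859 -0.1098  0.0722] F [ 1.1 -0.7  0.8] w 0.998 t 2.75
```

View pics/w3.png

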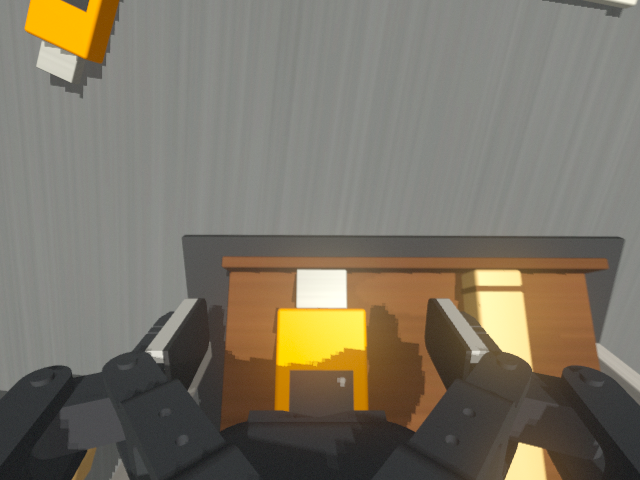

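Emit:
{"fn": "play_rows", "kwargs": {
  "plan": [
    [20,2,2,0,-1],
    [37,2,4,0,-1],
    [37,2,10,0,-1],
    [37,2,10,0,-1],
    [37,2,10,0,1],
    [37,2,10,0,1],
    [37,2,10,0,1],
    [37,2,10,0,1]
  ]
}}

```text
time: 3.8
tool_pos: [0.4918, -0.1215, 0.0388]
tool_rot: [0.532, 0.466, 0.532, -0.466]
contact_force: [-2.3, 1.3, 6.8]
gripper_width: 0.494
```

```bash
python3 - <<'E'
from h import *
gs(-53,-47,36)
E
```

```text
shift [ 2.8 -2.4 -1.9] turn -0.0 alt 3.141 q6 -0.52 tcp [ 0.4918 -0.1215  0.0388] F [-2.3  1.3  6.8] w 0.494 t 3.8
```

Emit:
{"fn": "play_rows", "kwargs": {
  "plan": [
    [0,0,0,0,1],
    [-6,0,0,0,1],
    [-14,0,-2,0,1],
    [-24,0,-8,0,1],
    [-34,0,-20,0,1],
    [-44,0,-40,0,1],
    [-50,0,-60,0,1],
    [-50,0,-60,0,1]
  ]
}}

```text
time: 4.8
tool_pos: [0.4835, -0.0602, 0.0885]
tool_rot: [0.533, 0.465, 0.532, -0.465]
contact_force: [-0.1, -1.2, -1.8]
gripper_width: 0.495
```

```bash
python3 - <<'E'
from h import *
gs(-53,-47,36)
f=grab('wrist');save(f,'pics/w4.png')
E
```

```text
shift [52.5 -2.5 59.9] turn 0.002 alt -3.139 q6 -0.41 tcp [ 0.4835 -0.0602  0.0885] F [-0.1 -1.2 -1.8] w 0.495 t 4.8
```

View pics/w4.png

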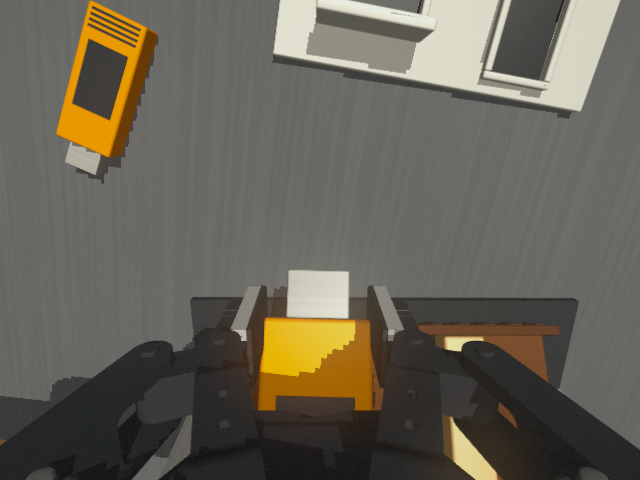

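```bash
cat >> h.py <<'E'
def drivefit():
    f=load('wrist');W=cloud(f);t,M,s=pose();q=((W-t)@M)*1000
    hsv=cv2.cvtColor(f['img'],cv2.COLOR_RGB2HSV)
    amb=(hsv[...,0]>8)&(hsv[...,0]<30)&(hsv[...,1]>120)&(hsv[...,2]>90)
    k=np.zeros(amb.shape,bool);k[300:415,258:374]=1
    p=q[k&amb&(q[...,0]>-80)&(q[...,0]<30)];pp=p[(p[:,2]>2)&(abs(p[:,1])<18)]
    c=np.polyfit(pp[:,2],pp[:,0],1);print('top slope',np.degrees(np.arctan(c[0])).round(1),'icpt',c[1].round(1),'y',np.percentile(p[:,1],[2,98]).round(1),'zmin',np.percentile(p[:,2],[1,99]).round(1))
    cc=np.polyfit(pp[:,2],pp[:,1],1)
    k[:]=0;k[255:320,280:355]=1;sv=(hsv[...,1]<50)&(hsv[...,2]>130)
    p=q[k&sv&(q[...,0]>-40)&(q[...,0]<40)]
    if len(p)>10:print('silver',len(p),np.percentile(p,[2,50,98],axis=0).round(1).tolist())
E
python3 - <<'E'
from h import *
drivefit()
f=load('wrist');print(np.array(manip.state()['tool_pos']))
# tray from earlier wide wrist/top: refine with top frame (arm may shade)
for n in('top',):
    f=grab(n);W=cloud(f);hsv=cv2.cvtColor(f['img'],cv2.COLOR_RGB2HSV)
    wh=(hsv[...,1]<60)&(hsv[...,2]>110)&(W[...,2]>.003)&(W[...,2]<.045)
    k=np.zeros_like(wh);k[195:295,208:308]=1;k&=wh
    m=cv2.morphologyEx(k.astype(np.uint8),cv2.MORPH_OPEN,np.ones((3,3)))>0
    P=W[m];r=cv2.minAreaRect((P[:,:2]*1000).astype(np.float32));print('tray',r,m.sum())
    # edges fits: outer lines
    dk=(hsv[...,2]<100)&(W[...,2]>.024)&(W[...,2]<.04);k[:]=0;k[235:285,210:248]=1
    P=W[dk&k];print('hood',cv2.minAreaRect((P[:,:2]*1000).astype(np.float32)))
E
```

```text
top slope -28.9 icpt -11.6 y [-20.1  21.2] zmin [-0.1 28.4]
silver 2919 [[-5.9, -11.0, -14.9], [-1.1, 1.5, -6.5], [3.9, 13.7, 1.7]]
[ 0.48345111 -0.06087021  0.08810503]
tray ((536.4133911132812, 139.7724609375), (189.6290740966797, 179.1834259033203), 87.82786560058594) 3851
hood ((498.0498046875, 205.3823699951172), (40.4346923828125, 51.85945510864258), 86.85762786865234)
```

```bash
cat >> h.py <<'E'
tx=np.array([-.0379,-.9993]);ty=np.array([.9993,-.0379]);bo=np.array([.4958,.1325])
def gb(x,y,z): 
    p=bo+tx*x/1000+ty*y/1000;go([*p,z/1000],ty)
E
python3 - <<'E'
from h import *
gb(-32,0,75)
E
```

```text
shift [  12.8   43.8 -222. ] turn 0.172 alt -2.969 q6 -0.41 tcp [ 0.4834 -0.0614  0.0878] F [ 1.  -0.9 -2. ] w 0.484 t 4.9
```

Emit:
{"fn": "play_rows", "kwargs": {
  "plan": [
    [-15,10,-40,0,1],
    [-15,20,-90,0.08,1],
    [-15,30,-140,0.172,1],
    [0,44,-190,0.172,1],
    [12,44,-222,0.172,1],
    [12,44,-222,0.172,1],
    [12,44,-222,0.172,1]
  ]
}}

```text
time: 5.78
tool_pos: [0.4979, 0.1633, 0.0758]
tool_rot: [-0.49, -0.51, -0.49, 0.51]
contact_force: [0.1, -0.1, -0.5]
gripper_width: 0.491
```

```bash
python3 - <<'E'
from h import *
gb(-32,0,75)
f=grab('wrist');save(f,'pics/w5.png');drivefit()
E
```

```text
shift [ 0.8 -0.9 -1.2] turn -0.001 alt 3.14 q6 0.21 tcp [0.4979 0.1633 0.0758] F [ 0.1 -0.1 -0.5] w 0.491 t 5.78
top slope -29.1 icpt -10.6 y [-20.7  20.6] zmin [ 0.2 28.5]
silver 2915 [[-5.1, -11.6, -14.6], [-0.4, 0.9, -6.2], [4.5, 13.1, 2.1]]
```

View pics/w5.png

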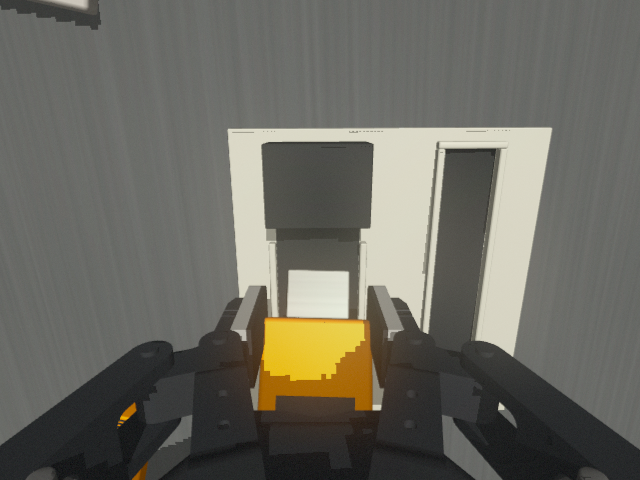

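```bash
python3 - <<'E'
from h import *
f=load('wrist');W=cloud(f);t,M,s=pose();q=(W-t)@M*1000
k=np.zeros(W.shape[:2],bool);k[138:235,255:385]=1
k&=(W[...,2]>.026)&(W[...,2]<.036);p=q[k]
print('hood',cv2.minAreaRect(p[:,[2,1]].astype(np.float32)),np.percentile(p,[.5,50,99.5],axis=0).round(1).tolist())
k[:]=0;k[120:330,225:560]=1;k&=(W[...,2]>.003)&(W[...,2]<.009);p=q[k];print('trayfar z',np.percentile(p[:,2],[.2]),'y',np.percentile(p[:,1],[.2,99.8]))
# groove walls: height 12mm
k[:]=0;k[135:340,420:515]=1;k&=(W[...,2]>.0095)&(W[...,2]<.016);p=q[k];print('groove walls',len(p),np.percentile(p,[1,99],axis=0).round(1).tolist())
for a,b in((-60,-40),(-40,-20),(-20,0)):
    r=p[(p[:,2]>a)&(p[:,2]<b)];
    if len(r):h=np.histogram(r[:,1],bins=np.arange(50,110,3));print(a,h[0].tolist())
E
```

```text
hood ((-43.34423828125, 0.4805793762207031), (56.234771728515625, 44.02398681640625), 89.9828109741211) [[45.2, -27.1, -65.2], [46.8, 0.4, -44.5], [48.6, 28.0, -21.6]]
trayfar z [-72.25668419] y [-49.05413705 129.95818191]
groove walls 3288 [[63.5, 66.3, -65.5], [66.6, 104.2, 53.4]]
-60 [0, 0, 0, 0, 0, 138, 137, 0, 0, 0, 0, 0, 0, 0, 0, 0, 94, 188, 10]
-40 [0, 0, 0, 0, 0, 123, 133, 0, 0, 0, 0, 0, 0, 0, 0, 0, 71, 187, 6]
-20 [0, 0, 0, 0, 0, 117, 121, 0, 0, 0, 0, 0, 0, 0, 0, 0, 72, 162, 14]
```

Emit:
{"fn": "play_rows", "kwargs": {
  "plan": [
    [25,0,0,0,1],
    [45,0,0,0,1],
    [52,0,0,0,1],
    [56,0,0,0,1],
    [56,0,0,0,1],
    [56,0,0,0,1]
  ]
}}

```text
time: 6.58
tool_pos: [0.4984, 0.164, 0.0208]
tool_rot: [0.49, 0.51, 0.49, -0.509]
contact_force: [0.3, 0.1, -1.0]
gripper_width: 0.482
```

```bash
python3 - <<'E'
from h import *
gb(-32,0,20)
f=grab('wrist');drivefit()
E
```

```text
shift [ 0.8 -1.4 -0.5] turn -0.001 alt 3.14 q6 0.22 tcp [0.4984 0.164  0.0208] F [ 0.3  0.1 -1. ] w 0.482 t 6.58
top slope -29.0 icpt -10.9 y [-20.3  21.1] zmin [ 0.5 29. ]
silver 2872 [[-5.5, -11.2, -14.0], [-0.9, 1.3, -5.7], [3.9, 13.5, 2.3]]
```

Barely above the floor. Lower 2 mm more and open gently.

Emit:
{"fn": "play_rows", "kwargs": {
  "plan": [
    [3,0,0,0,1],
    [3,0,0,0,1],
    [3,0,0,0,0.0],
    [3,0,0,0,-0.2],
    [3,0,0,0,-0.5],
    [3,0,0,0,-1],
    [3,0,0,0,-1]
  ]
}}

```text
time: 7.5
tool_pos: [0.4976, 0.1639, 0.0168]
tool_rot: [-0.49, -0.51, -0.49, 0.51]
contact_force: [-0.5, 0.8, -1.0]
gripper_width: 0.999
```

```bash
python3 - <<'E'
from h import *
gb(-32,0,20)
f=grab('wrist');save(f,'pics/w6.png');drivefit()
E
```

```text
shift [-3.2 -0.6 -0.6] turn -0.001 alt 3.141 q6 0.22 tcp [0.4976 0.1639 0.0168] F [-0.5  0.8 -1. ] w 0.999 t 7.5
top slope -20.5 icpt -8.4 y [-20.1  21.9] zmin [ 1.1 34.5]
silver 2491 [[-4.2, -10.7, -13.5], [-1.4, 2.0, -5.9], [1.5, 14.0, 1.9]]
```

View pics/w6.png

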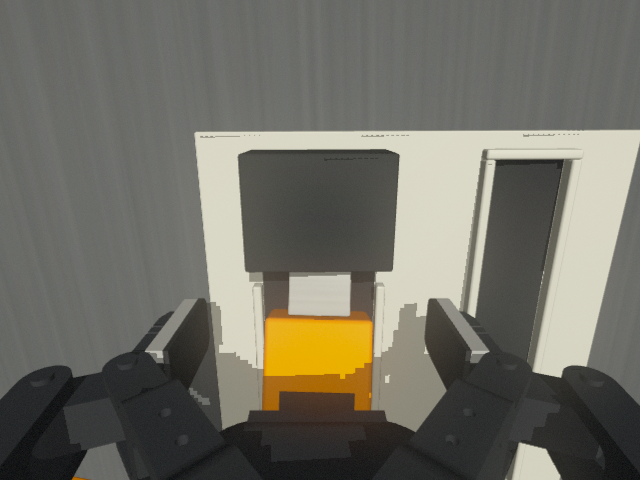

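Emit:
{"fn": "play_rows", "kwargs": {
  "plan": [
    [-25,0,10,0,-1],
    [-30,0,40,0,-1],
    [-22,1,58,0,-1],
    [-17,1,58,0,-1],
    [-17,1,58,0,1],
    [-17,1,58,0,1],
    [-17,1,58,0,1],
    [-17,1,58,0,1]
  ]
}}

```text
time: 8.55
tool_pos: [0.4968, 0.1064, 0.0342]
tool_rot: [0.49, 0.51, 0.49, -0.509]
contact_force: [0.7, 0.4, -0.5]
gripper_width: 0.493
```

```bash
python3 - <<'E'
from h import *
gb(28,0,20)
f=grab('wrist');W=cloud(f);t,M,s=pose();q=(W-t)@M*1000
hsv=cv2.cvtColor(f['img'],cv2.COLOR_RGB2HSV);amb=(hsv[...,0]>8)&(hsv[...,0]<30)&(hsv[...,1]>120)&(hsv[...,2]>70)&(q[...,0]>-40)&(q[...,0]<30)
k=np.zeros(amb.shape,bool);k[150:410,250:385]=1;p=q[k&amb];print(len(p),np.percentile(p,[1,50,99],axis=0).round(1).tolist())
p=p[abs(p[:,1])<16];c=np.polyfit(p[:,2],p[:,0],1);print(np.degrees(np.arctan(c[0])),c)
E
```

```text
shift [14.2 -2.   1.9] turn -0.001 alt 3.141 q6 0.1 tcp [0.4968 0.1064 0.0342] F [ 0.7  0.4 -0.5] w 0.493 t 8.55
15526 [[-21.5, -20.7, -56.0], [-1.6, 0.7, -28.5], [8.0, 22.1, 33.1]]
-17.788071336026015 [ -0.32083524 -10.66023233]
```

Emit:
{"fn": "play_rows", "kwargs": {
  "plan": [
    [0,0,-6,0,1],
    [0,0,-12,0,1],
    [0,0,-16,0,1],
    [0,0,-19,0,1],
    [0,0,-19,0,1]
  ]
}}

```text
time: 9.22
tool_pos: [0.4971, 0.1243, 0.034]
tool_rot: [-0.491, -0.509, -0.49, 0.51]
contact_force: [-1.0, -6.0, 2.3]
gripper_width: 0.495
```

```bash
cat >> h.py <<'E'
def dm():
    f=grab('wrist');W=cloud(f);t,M,s=pose();q=(W-t)@M*1000
    hsv=cv2.cvtColor(f['img'],cv2.COLOR_RGB2HSV);amb=(hsv[...,0]>8)&(hsv[...,0]<30)&(hsv[...,1]>120)&(hsv[...,2]>70)&(q[...,0]>-40)&(q[...,0]<30)
    k=np.zeros(amb.shape,bool);k[150:410,250:385]=1;p=q[k&amb]
    fr=np.percentile(p[:,2],.5);p=p[(abs(p[:,1])<16)&(p[:,2]>fr+8)];c=np.polyfit(p[:,2],p[:,0],1)
    k[:]=0;k[60:260,240:400]=1;h=q[k&(W[...,2]>.026)&(W[...,2]<.036)&(hsv[...,2]<110)]
    print('front z',fr.round(1),'slope',np.degrees(np.arctan(c[0])).round(1),'hood edge z',np.percentile(h[:,2],99.5).round(1) if len(h) else None,'y',np.median(h[:,1]).round(1) if len(h) else None)
E
python3 - <<'E'
from h import *
gb(28,0,20);dm()
E
```

```text
shift [14.  -1.6 19.8] turn -0.0 alt 3.141 q6 0.14 tcp [0.4971 0.1243 0.034 ] F [-1.  -6.   2.3] w 0.495 t 9.22
front z -56.3 slope -17.5 hood edge z -60.1 y 0.4
```

Emit:
{"fn": "play_rows", "kwargs": {
  "plan": [
    [4,0,0,0,1],
    [8,0,1,0,1],
    [12,0,2,0,1],
    [15,0,3,0,1],
    [17,0,3,0,1],
    [17,0,3,0,1]
  ]
}}

```text
time: 10.02
tool_pos: [0.4987, 0.1192, 0.0195]
tool_rot: [-0.493, -0.508, -0.489, 0.51]
contact_force: [-4.4, -15.7, 14.8]
gripper_width: 0.495
```

```bash
python3 - <<'E'
from h import *
gb(28,0,20);dm()
E
```

```text
shift [-0.4 -3.4 14.9] turn 0.001 alt -3.141 q6 0.13 tcp [0.4987 0.1192 0.0195] F [ -4.4 -15.7  14.8] w 0.495 t 10.03
front z -57.4 slope -3.9 hood edge z -25.3 y 0.5
```

Emit:
{"fn": "play_rows", "kwargs": {
  "plan": [
    [2,0,0,0,1],
    [2,0,0,0,0.0],
    [0,0,0,0,-0.4],
    [0,0,0,0,-1],
    [-20,0,0,0,-1],
    [-50,0,0,0,-1],
    [-50,0,0,0,-1]
  ]
}}

```text
time: 10.95
tool_pos: [0.4989, 0.1226, 0.0691]
tool_rot: [0.491, 0.511, 0.489, -0.508]
contact_force: [-0.1, 0.4, 0.0]
gripper_width: 0.997
```

```bash
python3 - <<'E'
from h import *
gb(28,0,20);dm();f=load('wrist');save(f,'pics/w7.png')
E
```

```text
shift [49.  -3.7 18.3] turn -0.001 alt 3.141 q6 0.13 tcp [0.4989 0.1226 0.0691] F [-0.1  0.4  0. ] w 0.997 t 10.95Traceback (most recent call last):
  File "<stdin>", line 2, in <module>
  File "h.py", line 47, in dm
    fr=np.percentile(p[:,2],.5);p=p[(abs(p[:,1])<16)&(p[:,2]>fr+8)];c=np.polyfit(p[:,2],p[:,0],1)
    return _quantile_unchecked(
        a, q, axis, out, overwrite_input, method, keepdims, weights)
    return _ureduce(a,
                    func=_quantile_ureduce_func,
    ...<5 lines>...
                    overwrite_input=overwrite_input,
                    method=method)
    r = func(a, **kwargs)
    result = _quantile(arr,
                       quantiles=q,
    ...<2 lines>...
                       out=out,
                       weights=wgt)
    slices_having_nans = np.isnan(arr[-1, ...])
                                  ~~~^^^^^^^^^
IndexError: index -1 is out of bounds for axis 0 with size 0
```

Emit:
{"fn": "play_rows", "kwargs": {
  "plan": [
    [-60,0,0,0,-1],
    [-120,0,0,0,-1],
    [-140,0,0,0,-1],
    [-140,0,0,0,-1]
  ]
}}

```text
time: 11.5
tool_pos: [0.4975, 0.1221, 0.2071]
tool_rot: [0.49, 0.51, 0.49, -0.509]
contact_force: [-0.6, -0.5, -0.5]
gripper_width: 1.001
```

```bash
cat >> h.py <<'E'
def check():
    f=grab('wrist');W=cloud(f);hsv=cv2.cvtColor(f['img'],cv2.COLOR_RGB2HSV)
    P=np.dstack([(W[...,:2]-bo)@tx*1000,(W[...,:2]-bo)@ty*1000,W[...,2]*1000])
    am=(hsv[...,0]>8)&(hsv[...,0]<30)&(hsv[...,1]>90)&(hsv[...,2]>70)&(P[...,2]>8)&(P[...,2]<70)&(abs(P[...,0])<100)
    d=P[am&(abs(P[...,1])<30)]
    if len(d)>50:
        t=d[d[:,2]>20];r=cv2.minAreaRect(d[:,:2].astype(np.float32));A=np.c_[t[:,:2],np.ones(len(t))];c=np.linalg.lstsq(A,t[:,2],rcond=None)[0]
        print('drive',np.percentile(d,[1,99],axis=0).round(1).tolist(),'top median z',np.median(t[:,2]).round(1),'slopes',c[:2].round(3),'ang',r[2])
    d=P[am&(P[...,1]>55)&(P[...,1]<115)]
    if len(d)>50:
        t=d[d[:,2]>17];r=cv2.minAreaRect(t[:,:2].astype(np.float32));A=np.c_[t[:,:2],np.ones(len(t))];c=np.linalg.lstsq(A,t[:,2],rcond=None)[0]
        print('stick',r,'z',np.median(t[:,2]).round(1),'slopes',c[:2].round(3))
    dk=(hsv[...,2]<110)&(P[...,2]>26)&(P[...,2]<36)&(abs(P[...,1])<35)&(P[...,0]<-40)&(P[...,0]>-120);h=P[dk]
    if len(h)>50:print('hood',np.percentile(h,[1,99],axis=0).round(1).tolist())
    wh=(hsv[...,1]<60)&(hsv[...,2]>110);w=P[wh&(P[...,2]>30)&(P[...,2]<40)&(abs(P[...,1])<35)&(P[...,0]>40)&(P[...,0]<90)]
    if len(w)>10:print('wall',np.percentile(w,[1,99],axis=0).round(1).tolist())
    g=P[wh&(P[...,2]>10)&(P[...,2]<15)&(P[...,1]>55)&(P[...,1]<115)]
    if len(g)>10:print('groove',np.percentile(g,[.5,99.5],axis=0).round(1).tolist())
    return f
E
python3 - <<'E'
from h import *
gb(28,0,20);f=check();save(f,'pics/w7.png')
E
```

```text
shift [187.1  -2.3  17.7] turn -0.001 alt 3.141 q6 0.13 tcp [0.4975 0.1221 0.2071] F [-0.6 -0.5 -0.5] w 1.001 t 11.5
drive [[-42.1, -18.0, 25.8], [60.0, 25.0, 33.2]] top median z 29.2 slopes [0.05  0.002] ang 89.81375885009766
hood [[-95.0, -25.3, 27.6], [-52.1, 28.4, 31.1]]
wall [[61.9, -26.4, 30.2], [68.1, 30.5, 34.8]]
groove [[-95.1, 67.6, 10.0], [79.6, 105.6, 13.1]]
```

View pics/w7.png

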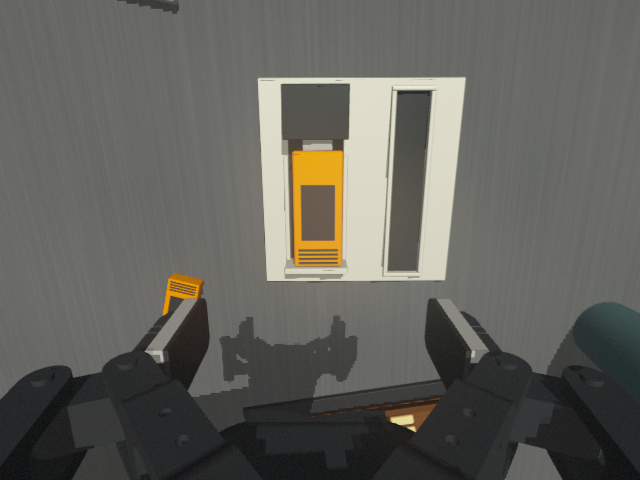

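```bash
sed -i 's/bo=np.array(\[.4958,.1325\])/bo=np.array([.4975,.1324])/' h.py; python3 - <<'E'
from h import *
gb(45,0,60)
E
```

```text
shift [145.    1.1  34.5] turn -0.001 alt 3.141 q6 0.13 tcp [0.4964 0.122  0.205 ] F [ 0.   0.1 -0.7] w 1.002 t 11.55
```

Emit:
{"fn": "play_rows", "kwargs": {
  "plan": [
    [50,1,34,0,1],
    [100,1,34,0,1],
    [140,1,34,0,1],
    [140,1,34,0,1],
    [155,1,34,0,1],
    [168,1,34,0,1],
    [172,1,34,0,1],
    [175,1,34,0,1]
  ]
}}

```text
time: 12.55
tool_pos: [0.4972, 0.0879, 0.0323]
tool_rot: [0.49, 0.51, 0.49, -0.509]
contact_force: [-0.6, -0.9, 2.8]
gripper_width: -0.001
```

```bash
python3 - <<'E'
from h import *
gb(45,0,28)
E
```

```text
shift [ 4.3 -1.4  0.6] turn -0.001 alt 3.141 q6 0.07 tcp [0.4972 0.0879 0.0323] F [-0.6 -0.9  2.8] w -0.001 t 12.55
```

Emit:
{"fn": "play_rows", "kwargs": {
  "plan": [
    [2,0,0,0,1],
    [4,0,0,0,1],
    [5,0,0,0,1],
    [5,0,0,0,1]
  ]
}}

```text
time: 13.05
tool_pos: [0.4973, 0.0876, 0.028]
tool_rot: [0.49, 0.51, 0.49, -0.51]
contact_force: [-2.7, -2.4, 6.9]
gripper_width: -0.002
```

Emit:
{"fn": "play_rows", "kwargs": {
  "plan": [
    [2,0,0,0,1],
    [2,0,0,0,1],
    [-30,0,0,0,1],
    [-90,0,-20,0,0],
    [-140,0,-40,0,-1],
    [-170,0,-40,0,-1],
    [-170,0,-40,0,-1]
  ]
}}

```text
time: 13.92
tool_pos: [0.5001, 0.1285, 0.2002]
tool_rot: [0.492, 0.511, 0.489, -0.508]
contact_force: [-0.3, -0.0, -1.0]
gripper_width: 0.848
```

```bash
python3 - <<'E'
from h import *
f=check();gs(-70,46,260)
E
```

```text
drive [[-41.7, -19.7, 24.3], [60.6, 23.5, 28.9]] top median z 27.3 slopes [0.002 0.   ] ang 0.15025098621845245
hood [[-95.1, -27.0, 27.6], [-51.9, 26.8, 31.1]]
wall [[61.9, -27.9, 30.2], [67.6, 28.8, 34.8]]
groove [[-95.8, 65.9, 10.0], [79.5, 103.9, 13.0]]
shift [-62.4  88.9 215.5] turn -0.172 alt 2.97 q6 0.15 tcp [0.4988 0.1281 0.1975] F [-0.2  0.1 -0.6] w 0.928 t 13.97
```

```bash
python3 - <<'E'
from h import *
gs(-66,43,110)
E
```

```text
shift [ 87.6  86.3 220.1] turn -0.172 alt 2.97 q6 0.15 tcp [0.4988 0.1281 0.1975] F [-0.2  0.1 -0.6] w 0.928 t 13.97
```

Emit:
{"fn": "play_rows", "kwargs": {
  "plan": [
    [0,24,60,-0.08,-1],
    [20,48,120,-0.172,-1],
    [60,72,170,-0.172,-1],
    [86,86,205,-0.172,-1],
    [86,86,219,-0.172,-1],
    [86,86,219,-0.172,-1],
    [86,86,219,-0.172,-1]
  ]
}}

```text
time: 14.85
tool_pos: [0.5759, -0.0933, 0.1118]
tool_rot: [0.533, 0.466, 0.532, -0.465]
contact_force: [-0.1, -0.1, 1.5]
gripper_width: 1.003
```

```bash
python3 - <<'E'
from h import *
gs(-52.5,43,36)
f=grab('wrist');save(f,'pics/w8.png')
W=cloud(f);hsv=cv2.cvtColor(f['img'],cv2.COLOR_RGB2HSV)
S=np.dstack([(W[...,:2]-so)@sx,(W[...,:2]-so)@sy,W[...,2]])*1000
m=(hsv[...,0]>10)&(hsv[...,0]<32)&(hsv[...,2]>100)&(S[...,2]>38)&(S[...,1]>15)&(S[...,1]<75)&(S[...,0]>-75)&(S[...,2]-(80.4-2.3+.577*S[...,0])>-6)
p=S[m]
for a in range(-75,60,10):
    r=p[(p[:,0]>a)&(p[:,0]<=a+10)]
    if len(r)>5:print(a,len(r),np.percentile(r[:,1],[3,97]).round(1),np.median(r[:,2]).round(1))
E
```

```text
shift [75.8  0.4 15.3] turn 0.001 alt -3.141 q6 -0.42 tcp [ 0.5759 -0.0933  0.1118] F [-0.1 -0.1  1.5] w 1.003 t 14.85
-75 83 [32.8 53.8] 38.9
-65 726 [32.  54.6] 42.2
-55 764 [32.1 54.5] 47.8
-45 779 [32.1 54.3] 53.6
-35 804 [32.3 54.2] 59.5
-25 828 [32.4 54.6] 65.1
-15 880 [32.  54.5] 70.9
-5 903 [32.1 54.3] 76.7
5 817 [32.2 54.2] 82.1
```

View pics/w8.png

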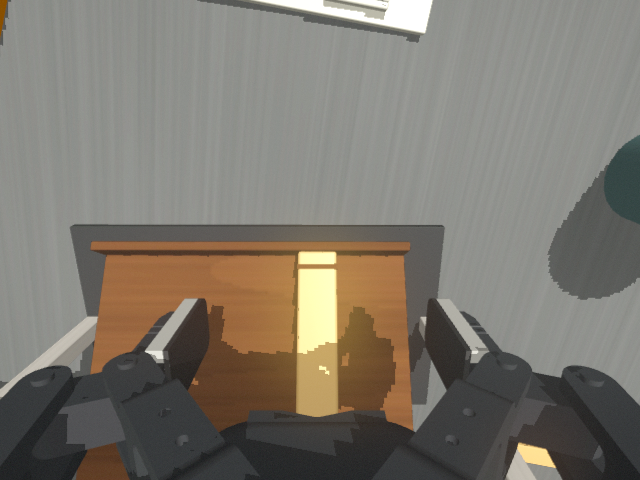

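Emit:
{"fn": "play_rows", "kwargs": {
  "plan": [
    [40,0,3,0,-1],
    [65,0,6,0,-1],
    [72,0,12,0,-1],
    [72,0,13,0,-1],
    [72,0,13,0,1],
    [72,0,13,0,1],
    [72,0,13,0,1],
    [72,0,13,0,1]
  ]
}}

```text
time: 15.9
tool_pos: [0.578, -0.1073, 0.0398]
tool_rot: [0.533, 0.466, 0.532, -0.465]
contact_force: [-0.3, 0.4, 1.6]
gripper_width: 0.256
```

Emit:
{"fn": "play_rows", "kwargs": {
  "plan": [
    [0,0,0,0,1],
    [0,0,0,0,1],
    [-8,0,0,0,1],
    [-16,0,-3,0,1],
    [-28,0,-12,0,1],
    [-40,0,-30,0,1],
    [-60,0,-60,0,1],
    [-60,0,-60,0,1]
  ]
}}

```text
time: 16.9
tool_pos: [0.5705, -0.0456, 0.1015]
tool_rot: [0.534, 0.466, 0.532, -0.464]
contact_force: [0.3, -0.1, -0.5]
gripper_width: 0.255
```

```bash
python3 - <<'E'
from h import *
gs(-53,43,36)
f=grab('wrist');W=cloud(f);t,M,s=pose();q=(W-t)@M*1000;hsv=cv2.cvtColor(f['img'],cv2.COLOR_RGB2HSV)
m=(hsv[...,0]>10)&(hsv[...,0]<32)&(hsv[...,2]>90)&(abs(q[...,1])<14)&(q[...,0]>-60)&(q[...,0]<25)&(q[...,2]>-40)&(q[...,2]<60)
p=q[m];print(len(p),np.percentile(p,[1,50,99],axis=0).round(1).tolist());r=p[p[:,2]>np.percentile(p[:,2],1)+3];c=np.polyfit(r[:,2],r[:,0],1);print(np.degrees(np.arctan(c[0])),c,np.polyfit(r[:,2],r[:,1],1))
gb(0,84.9,90)
E
```

```text
shift [65.6 -1.  62.7] turn 0.003 alt -3.139 q6 -0.35 tcp [ 0.5705 -0.0456  0.1015] F [ 0.3 -0.1 -0.5] w 0.255 t 16.9
8350 [[-37.7, -13.3, -13.3], [-14.5, 0.7, 9.8], [1.1, 12.9, 32.3]]
-28.624339019866877 [-0.5457689  -8.05417269] [0.01130276 1.14084097]
shift [  10.3   35.9 -172.4] turn 0.173 alt -2.968 q6 -0.35 tcp [ 0.57   -0.0465  0.1004] F [-0.2 -0.4 -0.1] w 0.258 t 16.95
```

```bash
python3 - <<'E'
from h import *
gb(-84,84.9,60)
E
```

```text
shift [  40.2   50.3 -255.2] turn 0.173 alt -2.968 q6 -0.35 tcp [ 0.57   -0.0465  0.1004] F [-0.2 -0.4 -0.1] w 0.258 t 16.95
```

Emit:
{"fn": "play_rows", "kwargs": {
  "plan": [
    [-35,0,0,0,1],
    [-35,15,-60,0.06,1],
    [-35,30,-120,0.12,1],
    [-35,42,-180,0.173,1],
    [0,50,-235,0.173,1],
    [38,50,-255,0.173,1],
    [38,50,-255,0.173,1],
    [38,50,-255,0.173,1]
  ]
}}

```text
time: 17.95
tool_pos: [0.5858, 0.2109, 0.0615]
tool_rot: [0.49, 0.51, 0.49, -0.51]
contact_force: [-0.4, 0.8, 0.0]
gripper_width: 0.257
```

```bash
python3 - <<'E'
from h import *
gb(-84,84.9,25)
f=grab('wrist');save(f,'pics/w9.png')
W=cloud(f);t,M,s=pose();q=(W-t)@M*1000
k=(W[...,2]>.0095)&(W[...,2]<.0145)&(abs(q[...,1])<30)&(q[...,2]<60);p=q[k];print(np.percentile(p,[1,99],axis=0).round(1).tolist(),len(p))
E
```

```text
shift [36.5 -0.4 -2.2] turn -0.003 alt 3.139 q6 0.27 tcp [0.5858 0.2109 0.0615] F [-0.4  0.8  0. ] w 0.257 t 17.95
[[49.9, -19.9, -14.5], [52.9, 17.6, 11.2]] 1047
```

View pics/w9.png

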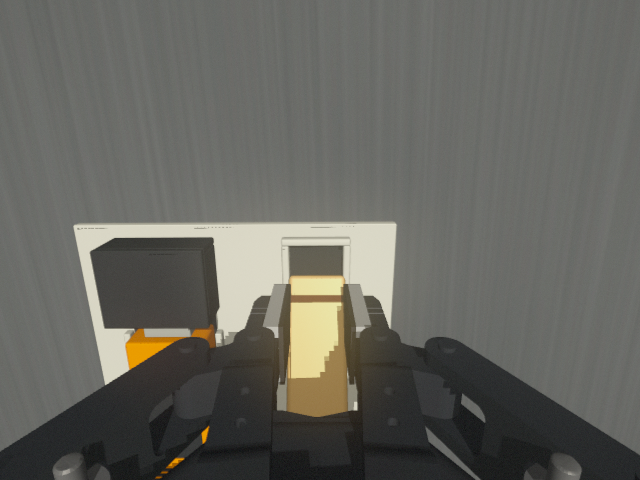

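Emit:
{"fn": "play_rows", "kwargs": {
  "plan": [
    [20,-1.5,-2,0,1],
    [32,-1.5,-2,0,1],
    [38,-1.5,-2,0,1],
    [38,-1.5,-2,0,1],
    [38,-1.5,-2,0,0.35],
    [38,-1.5,-2,0,0.35],
    [38,-1.5,-2,0,0.25],
    [38,-1.5,-2,0,0.25]
  ]
}}

```text
time: 19.0
tool_pos: [0.5837, 0.2136, 0.0227]
tool_rot: [-0.49, -0.51, -0.49, 0.51]
contact_force: [0.1, 0.4, -0.3]
gripper_width: 0.374
```

Emit:
{"fn": "play_rows", "kwargs": {
  "plan": [
    [0,0,0,0,0.25],
    [-10,0,0,0,0.2],
    [-60,0,20,0,0],
    [-120,0,50,0,-1],
    [-170,0,70,0,-1],
    [-170,0,70,0,-1]
  ]
}}

```text
time: 19.75
tool_pos: [0.5847, 0.1429, 0.201]
tool_rot: [0.492, 0.514, 0.487, -0.507]
contact_force: [-0.1, -0.2, -0.1]
gripper_width: 1.0
```

```bash
python3 - <<'E'
from h import *
f=check();save(f,'pics/w10.png');gb(-8,84.9,20)
E
```

```text
drive [[-41.9, -19.5, 10.0], [60.3, 24.1, 29.1]] top median z 27.3 slopes [ 0.004 -0.017] ang 0.19041161239147186
stick ((-9.23614501953125, 84.43970489501953), (158.97116088867188, 23.976154327392578), 0.5765811800956726) z 25.3 slopes [-0.     0.004]
hood [[-95.1, -26.6, 27.6], [-52.2, 27.8, 31.0]]
wall [[61.6, -26.8, 30.2], [67.6, 28.9, 34.9]]
groove [[-95.9, 66.2, 10.0], [79.1, 104.0, 13.0]]
shift [177.3  -1.3   6.4] turn -0.003 alt 3.138 q6 0.16 tcp [0.583  0.1434 0.1974] F [-0.5  0.8 -0. ] w 1.0 t 19.8
```

View pics/w10.png

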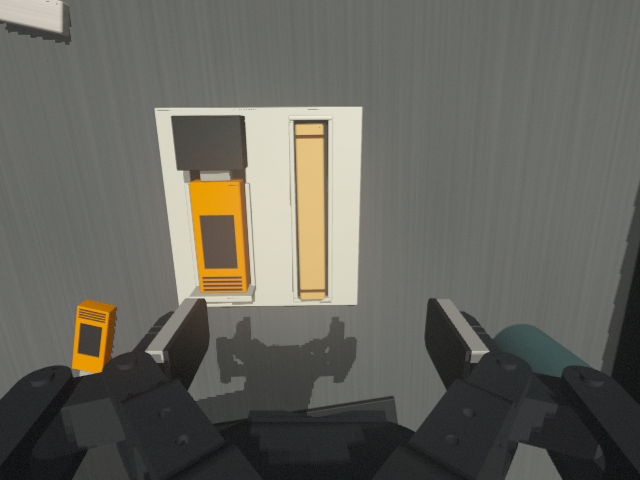

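```bash
python3 - <<'E'
from h import *
print(manip.job_done())
E
```

```text
the job is handed in; nothing more can be done
None
```

Both the drive and the stick are in the tray and the job is handed in, at about 20 s of the 72 s allowed. The simulator reported no verdict.

- **Drive:** I gripped it by its low end beside the light bar and set it slanted in the bay with its tail on the tail wall. I then regripped it near the middle, pushed it about 19 mm under the hood against the sprung block, lowered it and let go. The tail stayed up by about 0.05 rad at first, so I pressed it flat with shut fingers; the reading then was about 7 N.
- **Stick:** I gripped it by its low end, set that end on the groove floor and let the other end drop. It needed no correction.

**Last checks, from the wrist camera:**

| Item | Measured | Allowed |
|---|---|---|
| Drive slope | 0.004 rad along, 0.017 rad across | 0.05 rad |
| Drive along | body from −42 to +60 mm, nominal −42 to +62 mm | within 4 mm |
| Drive across | about 2 mm off | within 5 mm |
| Stick position | about 1 mm off along and across | 6 mm along, 5 mm across |
| Stick lie | slope up to 0.004 rad; about 0.01 rad out of line with the tray | 0.05 rad and 0.12 rad |

- **Disagreement:** the camera read the tail end of the drive 1 to 2 mm short of the wall face, which is within calibration error.
- **Forces:** the largest reading I took was about 22 N, while laying the drive down. Readings came only at the end of each move, so a short peak in between would not show.
- **Other things in the drawer:** I planned the paths clear of them and of the light bar. I did not re-measure where they stand at the end.

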